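# Slide the bench block into its station

## Robot

A 6-joint arm with a two-finger parallel gripper is mounted at the origin on the work surface. World frame = base frame: x ahead of the robot, y to its left, z up, the work surface at z = 0. Lengths are in mm, angles in rad, forces in N, time in s.
With the tool pointing down it reaches from about 275 to 825 mm from the base axis. Payload 5.2 kg.
Tool frame: the origin (TCP) lies midway between the tips of the shut fingers; the grasp point (between the pads) lies bot.hold_point_z behind it (bot.hold_point_z is the distance from the TCP to the grasp point, in mm); z points along the fingers, y is the direction in which the jaws open and shut (so a half turn about z gives the same grasp; the last joint's range is limited). The gripper opens to 93 mm and grips with 3 to 60 N. Pads are 15 mm wide; open, the fingers measure 128 mm over their backs; the gripper's body (75 mm by 188 mm) begins 65 mm behind the grasp point.
Start: joints at [1.104, 0.259, 1.535, -0, 1.348, -0.203], TCP at [143.39, 530.984, 193.953] pointing down, gripper open.
Joint ranges: [-3.14, 3.14], [-0.91, 2.08], [0.19, 2.58], [-1.22, 4.36], [0.22, 2.71], [-3.12, 3.12]. Speed limits (rad/s): [2.57, 2.57, 3.14, 3.14, 3.14, 3.14].

## Interface

Orientations are given as [roll, pitch, yaw] about the fixed x, y, z axes, in that order (R = Rz(yaw) Ry(pitch) Rx(roll)).
In Python, from station import bot gives the robot as it stands.
- The arm moves only by the shell command python3 -m creep 'ROWS'. ROWS is JSON, a list of rows, each an object with "xyz": the shift along the world's x, y, z in units of 15 cm (1.0 is 15 cm), a list of three; "yaw": the turn about the world's z in units of 360 degrees (1.0 is 360 degrees); "gripper": the opening in per cent of the stroke, from 0 (shut) to 100 (fully open). A call has 1 to 20 rows; each row is the pose to reach, as a shift and turn from the pose commanded when the call began, turning the shorter way round; what a row does not reach only later rows make up. A row lasts 1/8 s, in which the tool goes at most 62.5 mm and 10.7 degrees, less where a joint would pass 70% of its speed; a pose out of reach is approached as far as the arm can. A call with a number of a shift or a turn outside -1 to 1 is refused whole. A call with a gripper value outside its range is refused whole. The fingers move at their own pace and stop on an object; the grip force is fixed at half the most. Time passes only in rows, so rows that repeat a pose let the fingers close. It gives the time, the measured TCP pose, the force and the opening at its end, in the units of the state.
- bot.read_state(): the state, without advancing time (a new reading comes with each control period).
- bot.read_camera(name): name is "side" or "top" or "wrist"; returns a dict with "frame" (480x640x3 uint8, blue, green, red), "range_z" (480x640 float32, mm along the optical axis (not along the pixel's ray), 0 where there is no reading), "fx", "fy", "cx", "cy" (pixels), "R" (3x3) and "t" (3): a world point X has camera coordinates R X + t. Camera axes: x right, y down, z forward; pixel columns grow to the right and rows downward; lengths in mm; the calibration is good to about 2 mm. A picture is of the moment at which its call begins.
- bot.hand_in(): hands the job in, once; it reports no verdict.
The state is a dict: "time": time; "q": joint angles; "joint_vel": joint speeds; "joint_efforts": joint torques, N m; "tcp_pos": TCP position; "tcp_rot": TCP orientation; "wrist_force": force on the tool from outside, world axes, zero at the start; "moment": the same for the moment, N m; "gripper_width": finger opening in mm.
Only numpy, scipy, OpenCV 4.12 (cv2) and the standard library are available. Lean on these libraries where they do the work, as an engineer would, in place of code of your own. Each camera call takes 0.05 s, during which the arm holds its last target.

## Task

Push the aluminium bench block along the desk, lengthwise between the two steel posts, until its leading end rests against the wooden stop bar. Only push it: it must stay flat on the desk, never lifted. Leave the other things on the desk where they are, and finish clear of the block.

Things in the scene. Friction and masses are not known exactly. Their poses are not given: they have to be found in the camera images.
- bench_block: Bench block: loose aluminium slab with dark holes in its top, 110 mm long (x), 92 mm wide (y), 22 mm high, about 0.6 kg; slides when pushed on a side face. Origin: centre of its underside, z up. Starts before the posts, centre 140 to 190 mm before them, up to 45 mm off the station's centre line, its x axis within 0.4 rad of the station's. Both ends are alike.
- station: Two fixed upright round steel posts, 16 mm thick, 40 mm high, and a stop bar beyond them, on bare desk. Origin on the desk midway between the posts; x: the way to push the block, roughly to the robot's left; z up. Post centres at y = +57 and -57 mm: the gap is 98 mm. Block home: its centre at x = +20 mm, its rear end at x = -35 mm, still before the posts.
- stop_face (a point): Middle of the stop bar's near face, at desk level, 75 mm beyond the line of the posts (station x). The bar is light wood, fixed, 110 mm wide along station y, 20 mm thick, 18 mm high.
- dish: black ceramic dish, 80 mm across, 26 mm high, loose bystander; origin at its underside, on its axis.
- loupe: black eye loupe, a cone 34 mm across and 26 mm high, loose bystander; origin at its underside, on its axis.
- jar: lidded glass jar, 66 mm across, 85 mm high, loose bystander; origin at its underside, on its axis.
- blower: grey plastic dust blower with upright nozzle, 60 mm across, 115 mm high, loose bystander; origin at its underside, on its axis.
- oil_cup: small brass oil cup, 32 mm across, 24 mm high, loose bystander; origin at its underside, on its axis.
- screwdriver: small steel screwdriver lying flat, about 125 mm long, 10 mm thick, loose bystander; origin at its underside near the middle of its length.
Mind the look-alikes: they are no part of the job. Of the things that look like the bench_block, the smallest one is meant.

How it is judged:
By the outcome, as a careful person would: the job done as asked, in the order asked, and still so for the second after the job is handed in, with the robot touching nothing.
It also fails if it takes over 72 s, if anything falls off the work surface, if the arm or the gripper's body presses on something with over 40 N, if the wrist force passes 120 N, or if a joint passes its speed limit or range.

## Working session

There is one attempt and no reset: what is moved stays moved. The work goes in short steps, Python scripts to look and compute and a shell command to move; the robot and the scene stay as the last step left them, time stands still between calls to the robot, and variables do not carry over. Pictures are saved under pics/ and viewed, and the job is handed in when it is done.

```bash
mkdir -p pics; ls; python3 - <<'E'
from station import bot
import cv2,numpy as np
s=bot.read_state();print({k:np.round(v,3).tolist() for k,v in s.items()},bot.hold_point_z)
for n in("top","side","wrist"):
    c=bot.read_camera(n);cv2.imwrite(f"pics/{n}0.png",c["frame"]);np.savez(f"{n}0.npz",**c)
    print(n,c["fx"],c["cx"],c["cy"],np.round(c["R"],3).tolist(),c["t"])
E
```

```text
pics
{'time': 0.0, 'q': [1.104, 0.259, 1.536, -0.0, 1.348, -0.203], 'joint_vel': [-0.001, 0.002, 0.001, -0.001, -0.001, 0.001], 'joint_efforts': [-0.001, -43.73, -28.4, 0.072, 0.042, -0.0], 'tcp_pos': [143.128, 530.452, 193.146], 'tcp_rot': [-3.14, -0.0, 2.878], 'wrist_force': [0.126, 0.245, 0.16], 'moment': [-0.025, -0.007, 0.02], 'gripper_width': 92.874} 18.8
top 538.9687765648298 321.4515404720341 240.0195574242488 [[-0.018, -1.0, -0.0], [-0.971, 0.018, -0.237], [0.237, -0.004, -0.971]] [ 18.91999303 521.55360715 807.96512959]
side 588.6139059977033 317.13187467312565 238.65514999971228 [[0.955, -0.298, -0.002], [-0.187, -0.594, -0.783], [0.232, 0.748, -0.622]] [-505.52608144  141.45037635  879.00182298]
wrist 419.8419393280831 321.8506137689013 233.04955358249484 [[0.26, 0.966, -0.003], [0.925, -0.248, 0.287], [0.277, -0.077, -0.958]] [-547.80237269  -34.80458144  392.89406285]
```

View pics/top0.png

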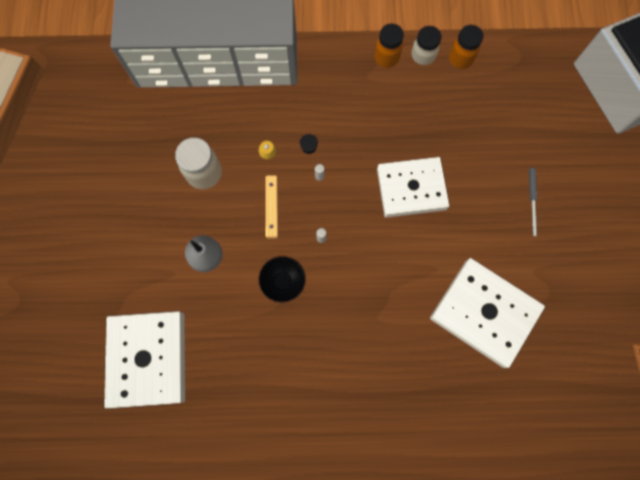

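View pics/side0.png

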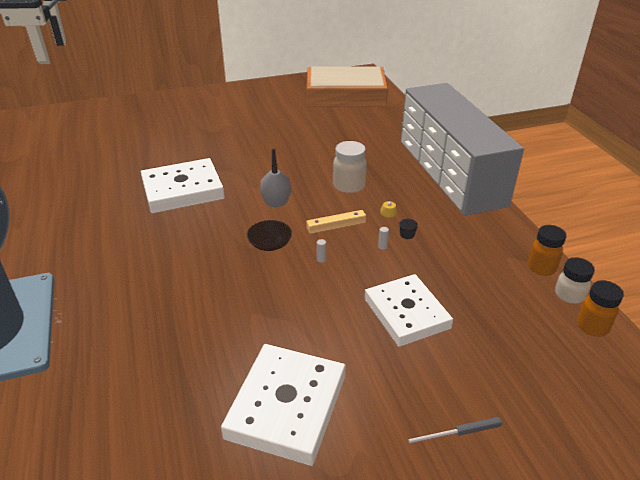

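View pics/wrist0.png

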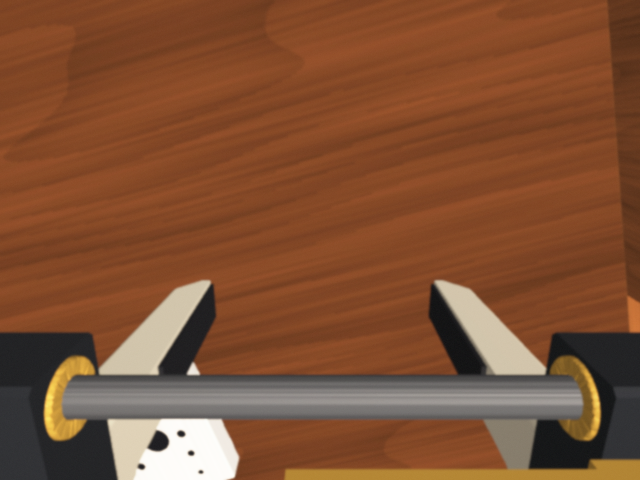

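Candidates for the block in the top view: white slabs at (413,187), (490,312) and (143,359). The smallest is the one at (413,187), which also lies just before the posts at (320,172) and (321,235). The bar is at (271,207), and the cup, loupe, jar, blower and dish are around it. Next I'll measure these and check the choice in a close crop.

```bash
cat > h.py <<'E'
import cv2,numpy as np
def ray(c,u,v,z):
    R=np.array(c["R"]);t=np.array(c["t"]);d=R.T@np.array([(u-c["cx"])/c["fx"],(v-c["cy"])/c["fy"],1.]);o=-R.T@t
    return o+d*(z-o[2])/d[2]
def proj(c,X):
    p=np.array(c["R"])@np.array(X,float)+np.array(c["t"]);return np.array([c["fx"]*p[0]/p[2]+c["cx"],c["fy"]*p[1]/p[2]+c["cy"]])
def white(c):
    h=cv2.cvtColor(c["frame"],cv2.COLOR_BGR2HSV);return cv2.inRange(h,(0,0,215),(180,40,255))
def blocks(c,z=22):
    m=cv2.morphologyEx(white(c),cv2.MORPH_CLOSE,np.ones((5,5)))
    out=[]
    for k in cv2.findContours(m,cv2.RETR_EXTERNAL,cv2.CHAIN_APPROX_NONE)[0]:
        if cv2.contourArea(k)<1200: continue
        P=np.array([ray(c,*p[0],z)[:2] for p in k],np.float32)
        out.append((cv2.boundingRect(k),cv2.minAreaRect(P),P))
    return out
E
python3 - <<'E'
from h import *
for n in("top","side"):
    c=dict(np.load(n+"0.npz"))
    for b,r,P in blocks(c): print(n,b,np.round(r[0],1),np.round(r[1],1),round(r[2],2))
c=dict(np.load("top0.npz"))
f=c["frame"]
cv2.imwrite("pics/crop.png",cv2.resize(f[120:310,160:560],None,fx=2,fy=2,interpolation=cv2.INTER_CUBIC))
h=cv2.cvtColor(f,cv2.COLOR_BGR2HSV)
for p in [(319,168),(320,176),(321,232),(321,238),(271,190),(271,222)]: print(p,h[p[1],p[0]])
c2=dict(np.load("side0.npz"));cv2.imwrite("pics/crops.png",cv2.resize(c2["frame"][140:360,230:470],None,fx=2.5,fy=2.5,interpolation=cv2.INTER_CUBIC))
E
```

```text
top (105, 313, 75, 94) [341.  300.6] [141.2 116.9] 3.06
top (433, 259, 110, 108) [ 406.1 -261.4] [142.3 119.9] 54.51
top (378, 158, 70, 56) [ 627.2 -150.1] [ 90.2 110. ] 6.02
side (221, 344, 124, 109) [ 405.7 -258.1] [142.5 118.7] 54.48
side (365, 275, 88, 62) [ 625.4 -153.5] [ 91.3 107.8] 6.2
side (141, 158, 82, 44) [339.9 304.5] [143.6 117.8] 3.02
(319, 168) [ 20  26 198]
(320, 176) [ 21  22 114]
(321, 232) [ 21  24 198]
(321, 238) [ 25  20 137]
(271, 190) [ 20 132 247]
(271, 222) [ 20 133 244]
```

View pics/crop.png

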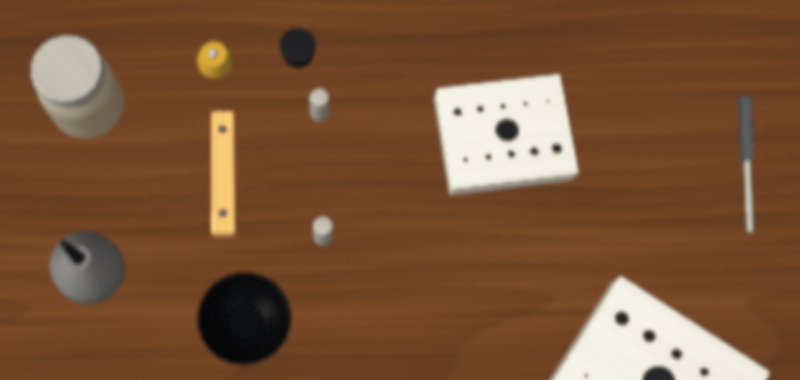

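View pics/crops.png

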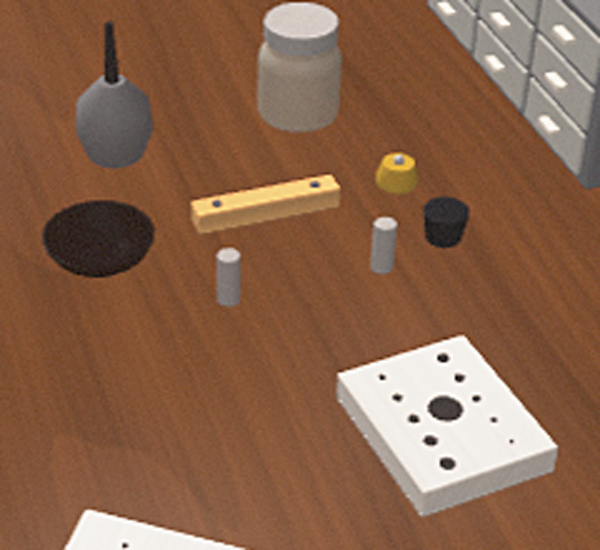

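The crop confirms the small 110×90 slab at (413,187), facing the gap between the posts. Next is the station frame.

```bash
python3 - <<'E'
from h import *
pp={"top":[(319.5,168.5),(321,233)],"side":[(383.8,230),(321.2,242.4)]}
A={}
for n in pp:
    c=dict(np.load(n+"0.npz"))
    a,b=[ray(c,*p,40)[:2] for p in pp[n]]; print(n,"posts",a,b,np.linalg.norm(a-b))
    h=cv2.cvtColor(c["frame"],cv2.COLOR_BGR2HSV)
    m=cv2.inRange(h,(12,90,215 if n=="top" else 190),(28,200,255))
    ks=[k for k in cv2.findContours(m,cv2.RETR_EXTERNAL,cv2.CHAIN_APPROX_NONE)[0] if cv2.contourArea(k)>150]
    for k in ks:
        x,y=k[:,0].mean(0)
        if not(240<x<380 and 150<y<245): continue
        r=cv2.minAreaRect(np.array([ray(c,*p[0],18)[:2] for p in k],np.float32)); print("bar",np.round(r[0],1),np.round(r[1],1),r[2])
    mid=(a+b)/2; yv=(b-a)/114.  # station y direction?
    ex=np.array([0,1.]);d=(a-b)/np.linalg.norm(a-b) # d ~ +world x
    ex=np.array([-d[1],d[0]]); ey=np.array([-ex[1],ex[0]])
    th=np.arctan2(ex[1],ex[0]);print("mid",mid,"th",th, "ex",ex)
    for bb,r,P in blocks(c):
        if min(r[1])>100: continue
        dd=np.array(r[0])-mid; q=cv2.boxPoints(r)
        print("block st",dd@ex,dd@ey,"corners",np.round(q,1).tolist(), "ang",[np.arctan2(*(q[(i+1)%4]-q[i])[::-1])-th for i in range(2)])
E
```

```text
top posts [653.62850325  10.49232729] [539.4014601    9.95302056] 114.22831627423001
bar [595.6  95.4] [108.7  17.3] 0.36698827147483826
mid [596.51498167  10.22267392] th 1.5755176493561414 ex [-0.00472131  0.99998885]
block st -160.4909904483401 -29.918237653319927 corners [[576.5999755859375, -100.19999694824219], [588.0999755859375, -209.5], [677.7999877929688, -200.10000610351562], [666.2999877929688, -90.69999694824219]] ang [np.float64(-3.04130112618567), np.float64(-1.4705047258770612)]
side posts [651.14365618   5.45603485] [538.4833621    5.40169439] 112.66030718626865
bar [591.9  91.8] [114.2  25.9] 4.178142547607422
mid [594.81350914   5.42886462] th 1.5712786657845617 ex [-4.82338971e-04  9.99999884e-01]
block st -158.92118085143045 -30.53488935904959 corners [[574.2000122070312, -104.80000305175781], [585.9000244140625, -212.0], [676.5999755859375, -202.10000610351562], [665.0, -95.0]] ang [np.float64(-3.0338463528191686), np.float64(-1.4630501611268163)]
```

Station measurements:

- **Posts:** midpoint about (596, 8), with the station x axis along world +y. Spacing measures 113–114 mm against 114 expected.
- **Bar:** about 87 mm beyond the posts at its centre, against 85 expected.
- **Block:** station (-160, -30), turned +0.105 rad.

I'll square and centre the block first by pushing its +x side with two fingers. Then I'll push its rear end. Now travelling at height to the +x side of the block.

```bash
python3 -m creep '[{"xyz":[0.75,-0.9,0],"yaw":0.042,"gripper":60},{"xyz":[0.75,-0.9,0],"yaw":0.042,"gripper":60},{"xyz":[0.75,-0.9,0],"yaw":0.042,"gripper":60},{"xyz":[0.75,-0.9,0],"yaw":0.042,"gripper":60},{"xyz":[0.75,-0.9,0],"yaw":0.042,"gripper":60}]'
python3 -m creep '[{"xyz":[0.75,-0.9,0],"yaw":0,"gripper":60},{"xyz":[0.75,-0.9,0],"yaw":0,"gripper":60},{"xyz":[0.75,-0.9,0],"yaw":0,"gripper":60},{"xyz":[0.75,-0.9,0],"yaw":0,"gripper":60}]'
```

```text
time: 0.78
tcp_pos: [255.7, 396.2, 193.9]
tcp_rot: [3.141, -0.0, 3.14]
wrist_force: [0.5, 0.4, -0.4]
gripper_width: 56.1
time: 1.27
tcp_pos: [369.8, 260.3, 193.8]
tcp_rot: [-3.141, 0.0, 3.139]
wrist_force: [0.1, 0.3, -0.2]
gripper_width: 55.9
```

```bash
python3 -m creep '[{"xyz":[0.77,-0.92,0],"yaw":0,"gripper":60},{"xyz":[0.77,-0.92,0],"yaw":0,"gripper":60},{"xyz":[0.77,-0.92,0],"yaw":0,"gripper":60},{"xyz":[0.77,-0.92,0],"yaw":0,"gripper":60}]'
python3 -m creep '[{"xyz":[0.77,-0.92,0],"yaw":0,"gripper":60},{"xyz":[0.77,-0.92,0],"yaw":0,"gripper":60},{"xyz":[0.77,-0.92,0],"yaw":0,"gripper":60},{"xyz":[0.77,-0.92,0],"yaw":0,"gripper":60}]'
python3 -m creep '[{"xyz":[0.77,-0.9,0],"yaw":0,"gripper":60},{"xyz":[0.77,-0.9,0],"yaw":0,"gripper":60},{"xyz":[0.77,-0.9,0],"yaw":0,"gripper":60},{"xyz":[0.77,-0.9,0],"yaw":0,"gripper":60}]'
python3 - <<'E'
from station import bot
from h import *
c=bot.read_camera("top");cv2.imwrite("pics/top1.png",c["frame"])
c=bot.read_camera("side");cv2.imwrite("pics/side1.png",c["frame"])
E
```

```text
time: 1.78
tcp_pos: [485.6, 122.7, 193.5]
tcp_rot: [3.142, -0.0, 3.14]
wrist_force: [-0.6, 0.7, -0.0]
gripper_width: 56.0
time: 2.28
tcp_pos: [600.9, -14.7, 192.8]
tcp_rot: [3.141, -0.001, 3.141]
wrist_force: [-0.7, 0.8, 0.5]
gripper_width: 56.0
time: 2.78
tcp_pos: [715.9, -149.0, 191.5]
tcp_rot: [3.14, -0.002, 3.142]
wrist_force: [0.2, 0.8, 0.9]
gripper_width: 55.8
```

View pics/side1.png

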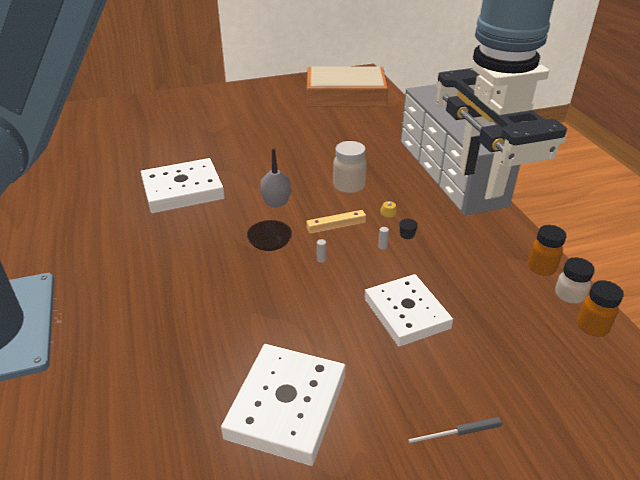

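Path is clear and the gripper is beyond the block's +x side. Descending to finger height.

```bash
python3 -m creep '[{"xyz":[0,0,-0.3],"yaw":0,"gripper":60},{"xyz":[0,0,-0.6],"yaw":0,"gripper":60},{"xyz":[0,0,-0.9],"yaw":0,"gripper":60},{"xyz":[0,0,-1],"yaw":0,"gripper":60},{"xyz":[0,0,-1],"yaw":0,"gripper":60},{"xyz":[0,0,-1],"yaw":0,"gripper":60}]'
python3 -m creep '[{"xyz":[0,0,-0.1],"yaw":0,"gripper":60},{"xyz":[0,0,-0.2],"yaw":0,"gripper":60},{"xyz":[0,0,-0.22],"yaw":0,"gripper":60},{"xyz":[0,0,-0.22],"yaw":0,"gripper":60}]'
python3 - <<'E'
from station import bot
from h import *
c=bot.read_camera("side");cv2.imwrite("pics/side2.png",cv2.resize(c["frame"][150:390,300:560],None,fx=2.4,fy=2.4))
c=bot.read_camera("top");cv2.imwrite("pics/top2.png",c["frame"])
E
```

```text
time: 3.62
tcp_pos: [716.5, -149.7, 46.8]
tcp_rot: [-3.14, 0.004, -3.141]
wrist_force: [-0.3, 0.0, 0.2]
gripper_width: 55.7
time: 4.12
tcp_pos: [714.5, -150.0, 10.1]
tcp_rot: [3.141, -0.001, 3.141]
wrist_force: [-0.0, -0.1, 0.1]
gripper_width: 55.7
```

View pics/side2.png

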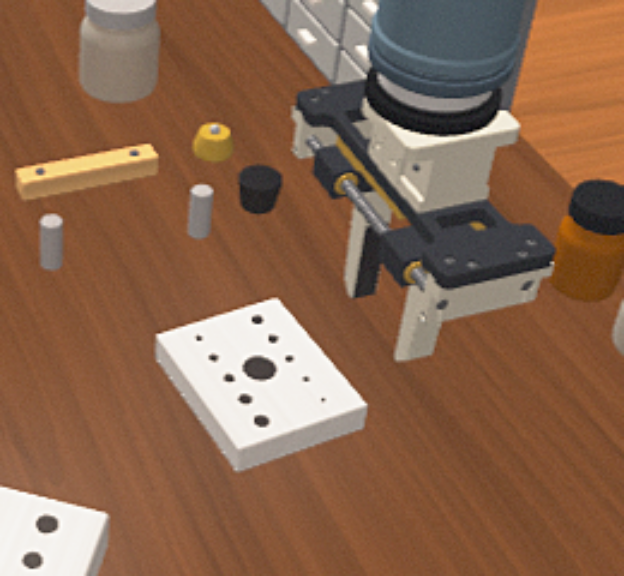

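View pics/top2.png

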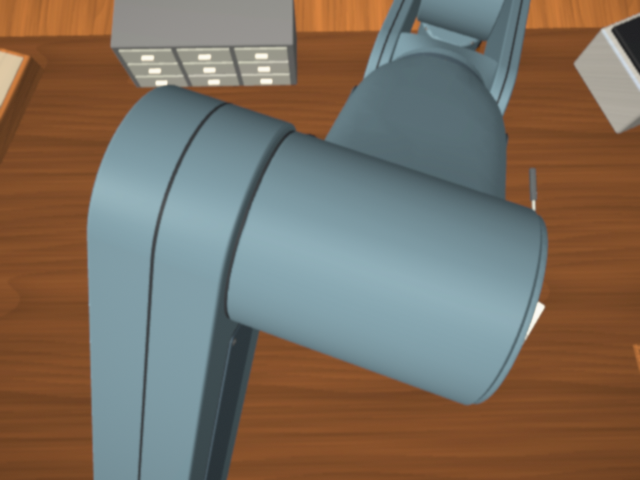

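Fingers are at z≈10 beside the +x face, and the wrist clears the bottle at (590,240). Pushing towards -x, slowly after contact.

```bash
python3 -m creep '[{"xyz":[-0.08,0,-0.01],"yaw":0,"gripper":60},{"xyz":[-0.15,0,-0.01],"yaw":0,"gripper":60},{"xyz":[-0.18,0,-0.01],"yaw":0,"gripper":60},{"xyz":[-0.20,0,-0.01],"yaw":0,"gripper":60},{"xyz":[-0.22,0,-0.01],"yaw":0,"gripper":60},{"xyz":[-0.24,0,-0.01],"yaw":0,"gripper":60},{"xyz":[-0.26,0,-0.01],"yaw":0,"gripper":60},{"xyz":[-0.28,0,-0.01],"yaw":0,"gripper":60},{"xyz":[-0.30,0,-0.01],"yaw":0,"gripper":60},{"xyz":[-0.32,0,-0.01],"yaw":0,"gripper":60},{"xyz":[-0.34,0,-0.01],"yaw":0,"gripper":60},{"xyz":[-0.36,0,-0.01],"yaw":0,"gripper":60},{"xyz":[-0.38,0,-0.01],"yaw":0,"gripper":60},{"xyz":[-0.40,0,-0.01],"yaw":0,"gripper":60},{"xyz":[-0.40,0,-0.01],"yaw":0,"gripper":60}]'
python3 - <<'E'
from station import bot
from h import *
c=bot.read_camera("side");cv2.imwrite("pics/side3.png",cv2.resize(c["frame"][150:390,300:560],None,fx=2.4,fy=2.4))
for b,r,P in blocks(c):
  if b[0]<480: print(b,np.round(r[0],1),np.round(r[1],1),r[2])
E
```

```text
time: 6.1
tcp_pos: [654.7, -150.0, 9.5]
tcp_rot: [3.142, -0.0, -3.142]
wrist_force: [-1.2, -0.1, 0.3]
gripper_width: 55.7
(221, 344, 124, 110) [ 405.7 -258.2] [142.8 118.9] 54.39948654174805
(365, 276, 88, 61) [ 624.2 -153.8] [ 93.8 108.2] 6.148147106170654
(141, 158, 82, 44) [339.8 304.4] [143.8 118. ] 3.0548999309539795
```

View pics/side3.png

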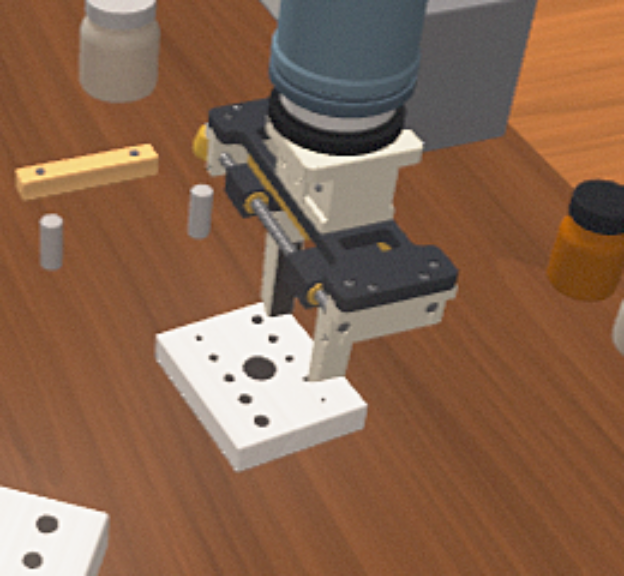

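The block box is unchanged even though the fingers should have reached it. Checking this with depth before going on.

```bash
python3 - <<'E'
from station import bot
from h import *
c=bot.read_camera("side");s=bot.read_state();print(s["tcp_pos"],s["wrist_force"],s["gripper_width"])
for y in(-120,-180): print(proj(c,[655,y,9.5]),proj(c,[662,y,9.5]))
R=np.array(c["R"]);t=np.array(c["t"])
def P(u,v):
    z=c["range_z"][v,u];return R.T@(np.array([(u-c["cx"])/c["fx"]*z,(v-c["cy"])/c["fy"]*z,z])-t)
for u,v in[(436,305),(436,295),(436,285),(432,300),(415,278),(410,275),(400,300),(380,300),(440,320),(450,320),(405,310),(425,312),(480,330),(405,325)]: print(u,v,np.round(P(u,v),1),c["frame"][v,u])
cv2.imwrite("pics/z.png",cv2.resize(c["frame"][250:350,355:475],None,fx=6,fy=6,interpolation=cv2.INTER_CUBIC))
E
```

```text
[ 654.92739697 -150.05180714    9.50269791] [ 1.01479424 -0.00111405 -0.75303158] 55.744179586949684
[414.95018077 290.74588352] [418.97787457 289.83343505]
[431.69594515 316.90955808] [435.89562527 315.90359245]
436 305 [ 650.5 -192.9   48.4] [129 142 151]
436 295 [ 647.8 -192.7   69.1] [135 149 157]
436 285 [ 619.9 -231.9  131.3] [148 169 180]
432 300 [ 645.1 -188.7   56.2] [147 164 177]
415 278 [ 650.8 -122.1   39.8] [57 59 62]
410 275 [ 646.9 -112.2   38.6] [154 172 182]
400 300 [ 618.7 -141.8   20.1] [244 248 250]
380 300 [ 589.4 -132.6   20.1] [238 242 245]
440 320 [ 657.8 -198.9   20.8] [238 241 244]
450 320 [ 673.8 -200.6   17.5] [154 162 171]
405 310 [ 617.3 -163.7   19.9] [239 243 245]
425 312 [ 644.4 -176.3   19.7] [238 242 245]
480 330 [ 718.  -217.2   -1.3] [ 56  83 130]
405 325 [ 604.5 -192.3   20.5] [229 236 243]
```

View pics/z.png

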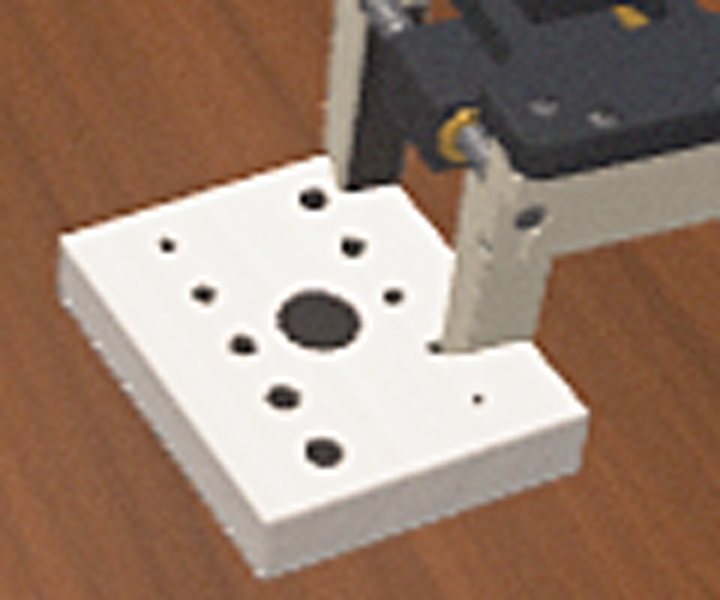

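```bash
python3 - <<'E'
from station import bot
from h import *
c=dict(np.load("side0.npz"))
for x,lab in((655,"now"),(714.5,"before")):
  for y in (-178,-195):
    for z in (10,22,40): print(lab,x,y,z,np.round(proj(c,[x-7.5,y,z])),np.round(proj(c,[x+7.5,y,z])))
k=bot.read_camera("side");R=np.array(k["R"]);t=np.array(k["t"])
z=k["range_z"]
vv,uu=np.mgrid[240:330,400:450]
zz=z[240:330,400:450]
X=np.stack([(uu-k["cx"])/k["fx"]*zz,(vv-k["cy"])/k["fy"]*zz,zz],-1)-t
X=X@R
for u in (430,434,438,442):
  print(u,[(v,*np.round(X[v-240,u-400]).astype(int)) for v in range(294,318,2)])
E
```

```text
now 655 -178 10 [427. 317.] [436. 315.]
now 655 -178 22 [428. 311.] [437. 309.]
now 655 -178 40 [429. 303.] [438. 301.]
now 655 -195 10 [432. 325.] [441. 323.]
now 655 -195 22 [433. 319.] [442. 317.]
now 655 -195 40 [434. 311.] [443. 308.]
before 714.5 -178 10 [462. 308.] [471. 306.]
before 714.5 -178 22 [463. 303.] [472. 301.]
before 714.5 -178 40 [465. 294.] [474. 292.]
before 714.5 -195 10 [467. 316.] [476. 314.]
before 714.5 -195 22 [469. 310.] [478. 308.]
before 714.5 -195 40 [471. 302.] [480. 300.]
430 [(294, np.int64(668), np.int64(-144), np.int64(20)), (296, np.int64(646), np.int64(-180), np.int64(56)), (298, np.int64(647), np.int64(-180), np.int64(51)), (300, np.int64(645), np.int64(-183), np.int64(51)), (302, np.int64(646), np.int64(-183), np.int64(47)), (304, np.int64(646), np.int64(-183), np.int64(43)), (306, np.int64(646), np.int64(-184), np.int64(39)), (308, np.int64(645), np.int64(-188), np.int64(39)), (310, np.int64(652), np.int64(-177), np.int64(22)), (312, np.int64(651), np.int64(-180), np.int64(22)), (314, np.int64(649), np.int64(-183), np.int64(21)), (316, np.int6
[... 1226 characters left out ...]
85), np.int64(19)), (316, np.int64(658), np.int64(-191), np.int64(21))]
442 [(294, np.int64(657), np.int64(-194), np.int64(69)), (296, np.int64(659), np.int64(-192), np.int64(63)), (298, np.int64(657), np.int64(-194), np.int64(62)), (300, np.int64(659), np.int64(-193), np.int64(56)), (302, np.int64(660), np.int64(-193), np.int64(52)), (304, np.int64(660), np.int64(-194), np.int64(48)), (306, np.int64(661), np.int64(-193), np.int64(43)), (308, np.int64(672), np.int64(-177), np.int64(21)), (310, np.int64(670), np.int64(-180), np.int64(20)), (312, np.int64(669), np.int64(-183), np.int64(19)), (314, np.int64(666), np.int64(-189), np.int64(21)), (316, np.int64(664), np.int64(-193), np.int64(21))]
```

The outer finger tips are at about z=40 while the reported TCP z is 9.5. So the open tips sit about 30 mm above the TCP and passed over the block without touching it. The tip height may depend on the opening. I'll back off and look at it shut.

```bash
python3 -m creep '[{"xyz":[0.2,0,0.1],"yaw":0,"gripper":60},{"xyz":[0.4,0,0.2],"yaw":0,"gripper":60},{"xyz":[0.41,0,0.2],"yaw":0,"gripper":0},{"xyz":[0.41,0,0.2],"yaw":0,"gripper":0},{"xyz":[0.41,0,0.2],"yaw":0,"gripper":0},{"xyz":[0.41,0,0.2],"yaw":0,"gripper":0},{"xyz":[0.41,0,0.2],"yaw":0,"gripper":0},{"xyz":[0.41,0,0.2],"yaw":0,"gripper":0}]'
cat >> h.py <<'E'
def cloud(k):
    z=k["range_z"];vv,uu=np.mgrid[0:480,0:640]
    return (np.stack([(uu-k["cx"])/k["fx"]*z,(vv-k["cy"])/k["fy"]*z,z],-1)-np.array(k["t"]))@np.array(k["R"])
E
python3 - <<'E'
from station import bot
from h import *
c=bot.read_camera("side");cv2.imwrite("pics/side4.png",cv2.resize(c["frame"][150:390,300:560],None,fx=2.4,fy=2.4))
X=cloud(c);T=bot.read_state()["tcp_pos"]
m=(abs(X[...,0]-T[0])<25)&(abs(X[...,1]-T[1])<60)&(X[...,2]>8)&(c["range_z"]>0)
p=X[m];print(T,[(a,int(((p[:,2]>=a)&(p[:,2]<a+4)).sum())) for a in range(8,100,4)])
E
```

```text
time: 7.25
tcp_pos: [716.3, -150.1, 39.5]
tcp_rot: [3.142, -0.0, 3.142]
wrist_force: [-0.2, -0.1, 0.1]
gripper_width: 2.0
[ 716.32546947 -150.05398044   39.48199894] [(8, 0), (12, 0), (16, 0), (20, 0), (24, 0), (28, 0), (32, 0), (36, 0), (40, 0), (44, 0), (48, 0), (52, 0), (56, 0), (60, 6), (64, 14), (68, 23), (72, 43), (76, 46), (80, 43), (84, 43), (88, 46), (92, 49), (96, 46)]
```

View pics/side4.png

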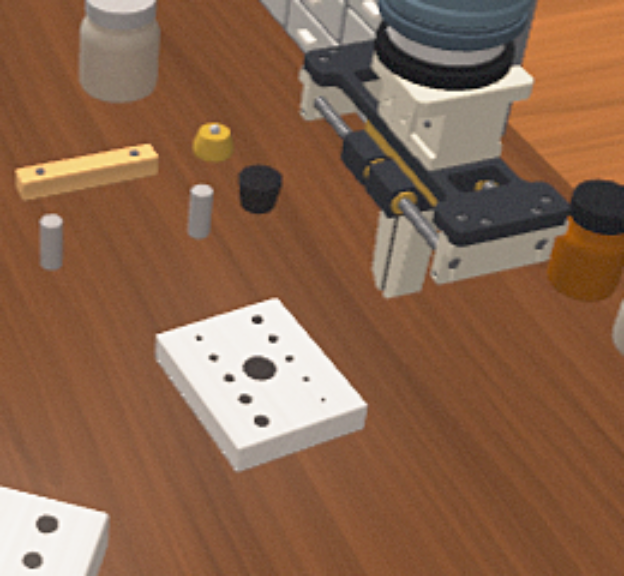

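Shut tips are at z≈62–66 against a TCP of 39.5, so there's a constant offset of about 26 mm: the real tips sit above the reported TCP. I'll reopen, go lower in steps, and watch the force and the measured tip height.

```bash
python3 -m creep '[{"xyz":[0,0,-0.1],"yaw":0,"gripper":60},{"xyz":[0,0,-0.2],"yaw":0,"gripper":60},{"xyz":[0,0,-0.25],"yaw":0,"gripper":60},{"xyz":[0,0,-0.29],"yaw":0,"gripper":60},{"xyz":[0,0,-0.29],"yaw":0,"gripper":60},{"xyz":[0,0,-0.29],"yaw":0,"gripper":60},{"xyz":[0,0,-0.29],"yaw":0,"gripper":60}]'
python3 - <<'E'
from station import bot
from h import *
c=bot.read_camera("side");cv2.imwrite("pics/side5.png",cv2.resize(c["frame"][150:390,300:560],None,fx=2.4,fy=2.4))
X=cloud(c);T=bot.read_state()["tcp_pos"]
m=(abs(X[...,0]-T[0])<12)&(abs(X[...,1]-T[1])<60)&(X[...,2]>4)&(c["range_z"]>0)
p=X[m];print(T,[(a,int(((p[:,2]>=a)&(p[:,2]<a+3)).sum())) for a in range(4,60,3)])
E
```

```text
time: 8.18
tcp_pos: [716.8, -150.2, -3.4]
tcp_rot: [-3.141, 0.001, -3.141]
wrist_force: [0.3, -0.5, -0.3]
gripper_width: 55.7
[ 716.7474538  -150.13455887   -3.44990265] [(4, 0), (7, 0), (10, 0), (13, 0), (16, 0), (19, 15), (22, 22), (25, 27), (28, 39), (31, 36), (34, 43), (37, 38), (40, 46), (43, 37), (46, 44), (49, 45), (52, 43), (55, 34), (58, 34)]
```

View pics/side5.png

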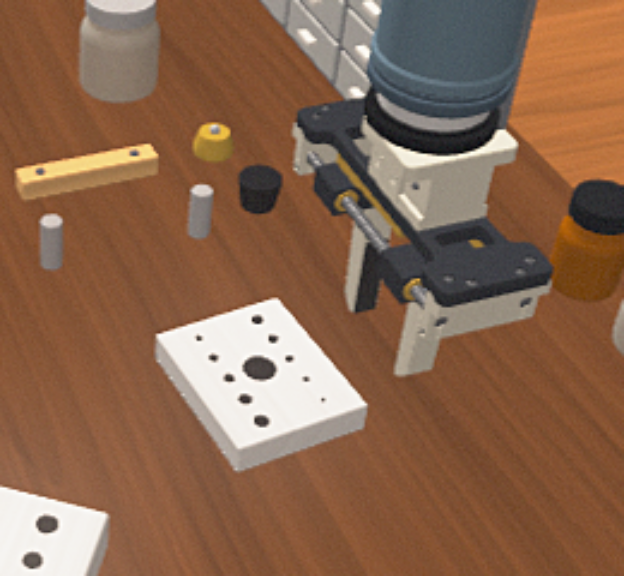

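Tips are now at z≈19–20, with no contact force. Going 10 mm lower and pushing the side as planned.

```bash
python3 -m creep '[{"xyz":[0,0,-0.04],"yaw":0,"gripper":60},{"xyz":[0,0,-0.07],"yaw":0,"gripper":60},{"xyz":[0,0,-0.07],"yaw":0,"gripper":60}]'
python3 - <<'E'
from station import bot
from h import *
c=bot.read_camera("side")
X=cloud(c);T=bot.read_state()["tcp_pos"]
m=(abs(X[...,0]-T[0])<12)&(abs(X[...,1]-T[1])<60)&(X[...,2]>4)&(c["range_z"]>0)
p=X[m];print(T,[(a,int(((p[:,2]>=a)&(p[:,2]<a+3)).sum())) for a in range(4,30,3)])
q=p[p[:,2]<40];print("x",np.percentile(q[:,0],[3,97]),"y",np.percentile(q[:,1],[3,50,97]))
E
```

```text
time: 8.6
tcp_pos: [715.8, -149.8, -15.5]
tcp_rot: [3.141, -0.001, -3.142]
wrist_force: [-0.4, -0.9, -0.5]
gripper_width: 55.8
[ 716.07224178 -149.90869177  -15.07940418] [(4, 1), (7, 13), (10, 22), (13, 28), (16, 33), (19, 40), (22, 41), (25, 46), (28, 40)]
x [706.37698216 723.85713602] y [-193.97525112 -123.16911154 -110.61870018]
```

```bash
python3 -m creep '[{"xyz":[-0.08,0,0.01],"yaw":0,"gripper":60},{"xyz":[-0.15,0,0.01],"yaw":0,"gripper":60},{"xyz":[-0.18,0,0.01],"yaw":0,"gripper":60},{"xyz":[-0.20,0,0.01],"yaw":0,"gripper":60},{"xyz":[-0.22,0,0.01],"yaw":0,"gripper":60},{"xyz":[-0.24,0,0.01],"yaw":0,"gripper":60},{"xyz":[-0.26,0,0.01],"yaw":0,"gripper":60},{"xyz":[-0.28,0,0.01],"yaw":0,"gripper":60},{"xyz":[-0.30,0,0.01],"yaw":0,"gripper":60},{"xyz":[-0.32,0,0.01],"yaw":0,"gripper":60}]'
cat >look.py <<'E'
from station import bot
from h import *
import sys
c=bot.read_camera("side");cv2.imwrite(f"pics/{sys.argv[1]}.png",cv2.resize(c["frame"][150:390,260:520],None,fx=2.4,fy=2.4))
for b,r,P in blocks(c):
  if min(r[1])<105 and b[0]<480: print(b,np.round(r[0],1),np.round(r[1],1),r[2],np.round(cv2.boxPoints(r)).tolist())
s=bot.read_state();print(s["tcp_pos"],s["wrist_force"])
E
python3 look.py side6
```

```text
time: 9.9
tcp_pos: [668.7, -149.9, -12.7]
tcp_rot: [3.142, 0.001, 3.141]
wrist_force: [4.1, -0.4, 1.9]
gripper_width: 55.9
(358, 275, 83, 60) [ 611.7 -148.4] [108.   91.8] 89.9798812866211 [[566.0, -202.0], [658.0, -202.0], [658.0, -94.0], [566.0, -94.0]]
[ 668.29566651 -149.82198006  -12.75513228] [ 2.76463275 -0.10793021  1.57089456]
```

View pics/side6.png

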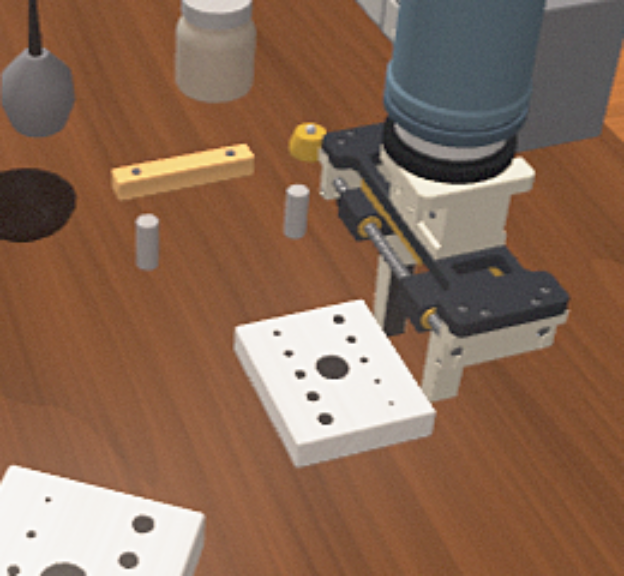

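The block is now square with the station, its centre 17 mm off line in the same view. Finishing the side push.

```bash
python3 -m creep '[{"xyz":[-0.02,0,0],"yaw":0,"gripper":60},{"xyz":[-0.04,0,0],"yaw":0,"gripper":60},{"xyz":[-0.06,0,0],"yaw":0,"gripper":60},{"xyz":[-0.08,0,0],"yaw":0,"gripper":60},{"xyz":[-0.10,0,0],"yaw":0,"gripper":60},{"xyz":[-0.115,0,0],"yaw":0,"gripper":60},{"xyz":[-0.115,0,0],"yaw":0,"gripper":60},{"xyz":[-0.115,0,0],"yaw":0,"gripper":60}]'
python3 look.py side7
```

```text
time: 10.95
tcp_pos: [650.8, -150.1, -13.2]
tcp_rot: [3.142, -0.001, -3.141]
wrist_force: [3.2, -0.5, 3.0]
gripper_width: 55.8
(348, 277, 82, 61) [ 594.  -148.6] [ 91.8 108.1] 0.012737860903143883 [[548.0, -95.0], [548.0, -203.0], [640.0, -203.0], [640.0, -95.0]]
[ 650.86901117 -150.05146204  -13.2053672 ] [ 3.62017595 -0.61376336  2.51752668]
```

Centred: 594.0 against 594.8 in the same view, and square. Backing off, rising, turning 90° and moving behind the rear end.

```bash
python3 -m creep '[{"xyz":[0.1,0,0],"yaw":0,"gripper":60},{"xyz":[0.2,0,0],"yaw":0,"gripper":60},{"xyz":[0.2,0,0.3],"yaw":0,"gripper":60},{"xyz":[0.2,0,0.6],"yaw":0,"gripper":50},{"xyz":[0.1,-0.2,0.6],"yaw":-0.03,"gripper":50},{"xyz":[-0.1,-0.4,0.6],"yaw":-0.06,"gripper":50},{"xyz":[-0.2,-0.6,0.6],"yaw":-0.09,"gripper":50},{"xyz":[-0.36,-0.6,0.6],"yaw":-0.12,"gripper":50},{"xyz":[-0.36,-0.6,0.6],"yaw":-0.15,"gripper":50},{"xyz":[-0.36,-0.6,0.6],"yaw":-0.18,"gripper":50},{"xyz":[-0.36,-0.6,0.6],"yaw":-0.21,"gripper":50},{"xyz":[-0.36,-0.6,0.6],"yaw":-0.24,"gripper":50},{"xyz":[-0.36,-0.6,0.6],"yaw":-0.25,"gripper":50},{"xyz":[-0.36,-0.6,0.6],"yaw":-0.25,"gripper":50},{"xyz":[-0.36,-0.6,0.6],"yaw":-0.25,"gripper":50}]'
python3 look.py side8
```

```text
time: 12.88
tcp_pos: [596.0, -239.5, 76.1]
tcp_rot: [-3.139, -0.001, 1.572]
wrist_force: [0.1, 0.6, -0.5]
gripper_width: 46.5
(347, 282, 83, 56) [ 594.  -148.7] [108.   91.7] 89.84700012207031 [[548.0, -203.0], [640.0, -203.0], [640.0, -95.0], [548.0, -95.0]]
[ 596.31821144 -239.67514829   76.31773849] [-0.80050852  0.30053615 -0.31421894]
```

View pics/side8.png

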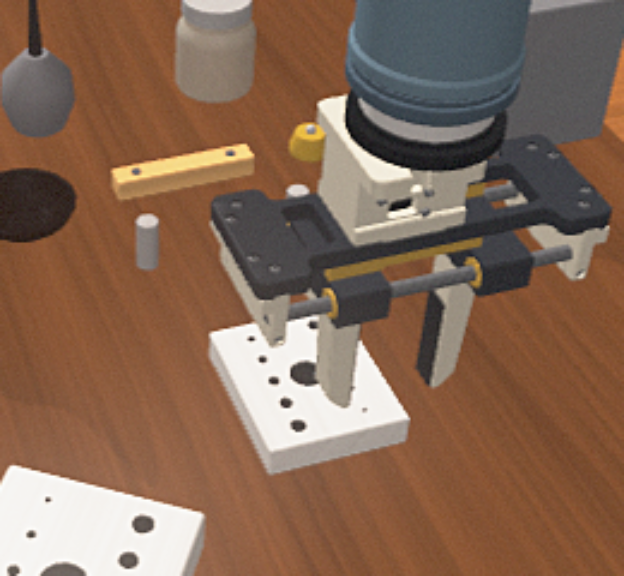

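```bash
python3 -m creep '[{"xyz":[0,0,-0.2],"yaw":0,"gripper":50},{"xyz":[0,0,-0.4],"yaw":0,"gripper":50},{"xyz":[0,0,-0.55],"yaw":0,"gripper":50},{"xyz":[0,0,-0.59],"yaw":0,"gripper":50},{"xyz":[0,0,-0.59],"yaw":0,"gripper":50},{"xyz":[0,0,-0.59],"yaw":0,"gripper":50}]'
python3 look.py side9
```

```text
time: 13.68
tcp_pos: [597.9, -240.5, -10.3]
tcp_rot: [3.14, 0.001, 1.571]
wrist_force: [-0.5, 0.1, 0.4]
gripper_width: 46.7
[ 597.93207887 -240.50300227  -10.27695571] [-0.75402926  0.17735854  0.24775966]
```

View pics/side9.png

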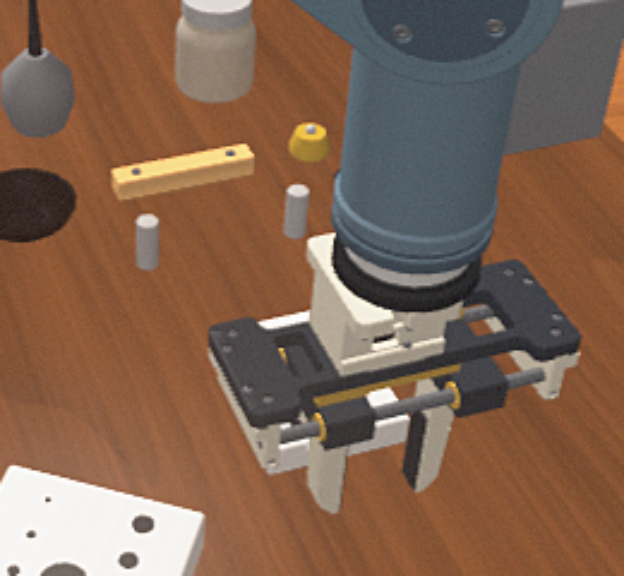

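Fingers are behind the rear face at about z=12. Pushing along +y to just before the posts.

```bash
python3 -m creep '[{"xyz":[0,0.08,-0.02],"yaw":0,"gripper":50},{"xyz":[0,0.14,-0.02],"yaw":0,"gripper":50},{"xyz":[0,0.17,-0.02],"yaw":0,"gripper":50},{"xyz":[0,0.20,-0.02],"yaw":0,"gripper":50},{"xyz":[0,0.24,-0.02],"yaw":0,"gripper":50},{"xyz":[0,0.28,-0.02],"yaw":0,"gripper":50},{"xyz":[0,0.32,-0.02],"yaw":0,"gripper":50},{"xyz":[0,0.36,-0.02],"yaw":0,"gripper":50},{"xyz":[0,0.40,-0.02],"yaw":0,"gripper":50},{"xyz":[0,0.44,-0.02],"yaw":0,"gripper":50},{"xyz":[0,0.48,-0.02],"yaw":0,"gripper":50},{"xyz":[0,0.52,-0.02],"yaw":0,"gripper":50},{"xyz":[0,0.56,-0.02],"yaw":0,"gripper":50},{"xyz":[0,0.60,-0.02],"yaw":0,"gripper":50},{"xyz":[0,0.64,-0.02],"yaw":0,"gripper":50},{"xyz":[0,0.66,-0.02],"yaw":0,"gripper":50},{"xyz":[0,0.66,-0.02],"yaw":0,"gripper":50}]'
python3 look.py side10
python3 - <<'E'
from station import bot
import cv2
c=bot.read_camera("top");cv2.imwrite("pics/top10.png",c["frame"])
E
```

```text
time: 15.85
tcp_pos: [597.1, -140.3, -14.6]
tcp_rot: [-3.141, -0.001, 1.571]
wrist_force: [0.7, -1.6, 1.0]
gripper_width: 46.6
[ 596.99502699 -140.34117915  -14.70728062] [-0.03797228 -2.08814845  0.46653445]
```

View pics/side10.png

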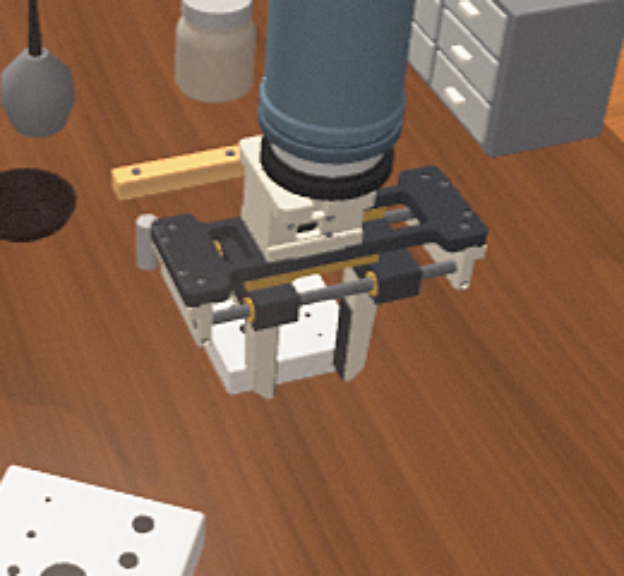

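View pics/top10.png

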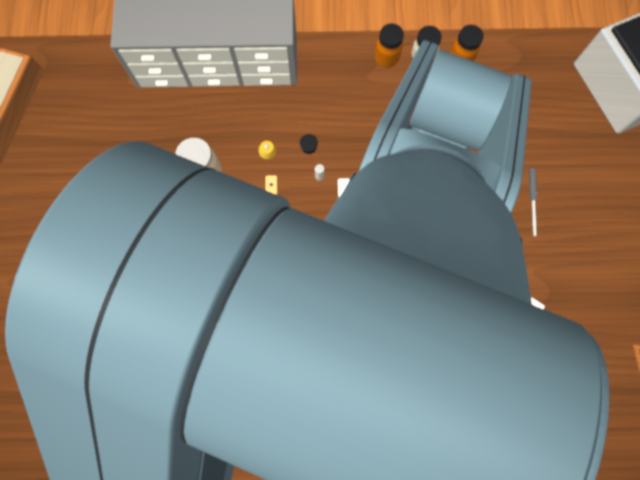

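```bash
python3 - <<'E'
from station import bot
from h import *
c=bot.read_camera("wrist");cv2.imwrite("pics/w10.png",c["frame"])
for b,r,P in blocks(c): print(b,np.round(r[0],1),np.round(r[1],1),r[2],np.round(cv2.boxPoints(r),1).tolist())
for X in([595.8+57,8,40],[595.8-57,8,40]): print(proj(c,X))
E
```

```text
(184, 0, 268, 288) [595.2 -79.1] [ 88.8 102.9] 0.0735410675406456 [[550.7000122070312, -27.700000762939453], [550.7999877929688, -130.5], [639.5999755859375, -130.39999389648438], [639.5, -27.600000381469727]]
[ 534.54146094 -166.60150976]
[ 104.00256482 -167.28992611]
```

View pics/w10.png

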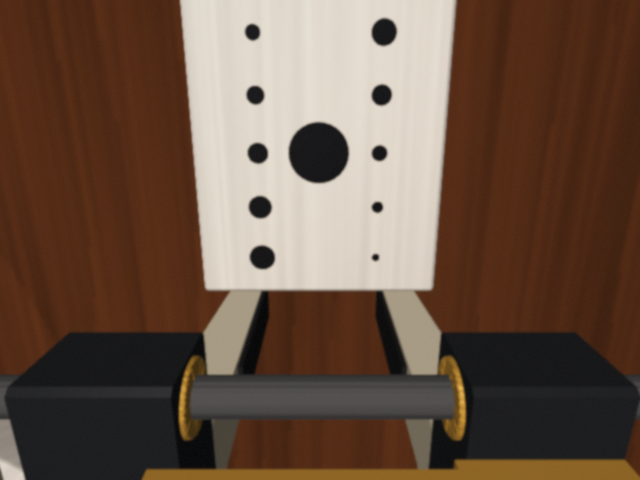

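The wrist view shows the rear edge flush on both fingers at row 290, and the block centred at x≈595. Continuing slowly into the gap and watching the force.

```bash
python3 -m creep '[{"xyz":[-0.005,0.03,0],"yaw":0,"gripper":50},{"xyz":[-0.005,0.06,0],"yaw":0,"gripper":50},{"xyz":[-0.005,0.09,0],"yaw":0,"gripper":50},{"xyz":[-0.005,0.12,0],"yaw":0,"gripper":50},{"xyz":[-0.005,0.15,0],"yaw":0,"gripper":50},{"xyz":[-0.005,0.18,0],"yaw":0,"gripper":50},{"xyz":[-0.005,0.21,0],"yaw":0,"gripper":50},{"xyz":[-0.005,0.24,0],"yaw":0,"gripper":50},{"xyz":[-0.005,0.26,0],"yaw":0,"gripper":50}]'
python3 look.py side11
python3 - <<'E'
from station import bot
from h import *
c=bot.read_camera("wrist");cv2.imwrite("pics/w11.png",c["frame"])
for b,r,P in blocks(c): print(b,np.round(r[0],1),np.round(r[1],1),r[2])
E
```

```text
time: 17.12
tcp_pos: [596.4, -101.7, -14.5]
tcp_rot: [-3.142, -0.0, 1.571]
wrist_force: [-0.4, -1.9, -1.2]
gripper_width: 46.3
[ 596.34813793 -101.30843516  -14.53201576] [ 0.16292103 -0.63369976 -0.69715939]
(185, 0, 268, 288) [594.8 -40.1] [ 88.8 103.1] 0.0890045091509819
```

View pics/side11.png

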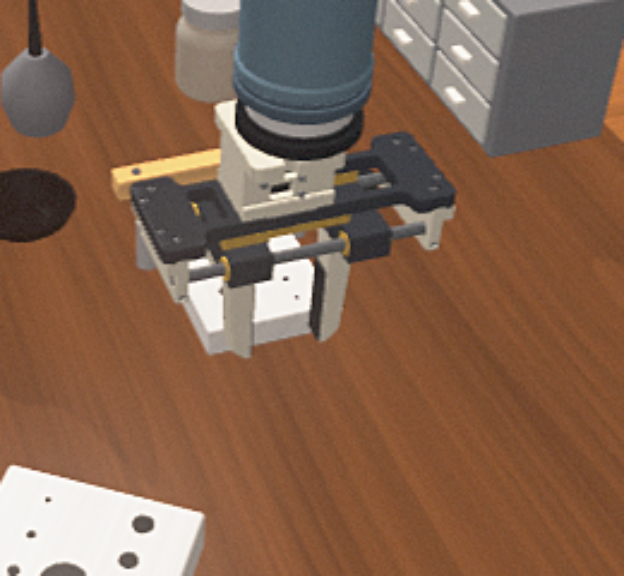

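View pics/w11.png

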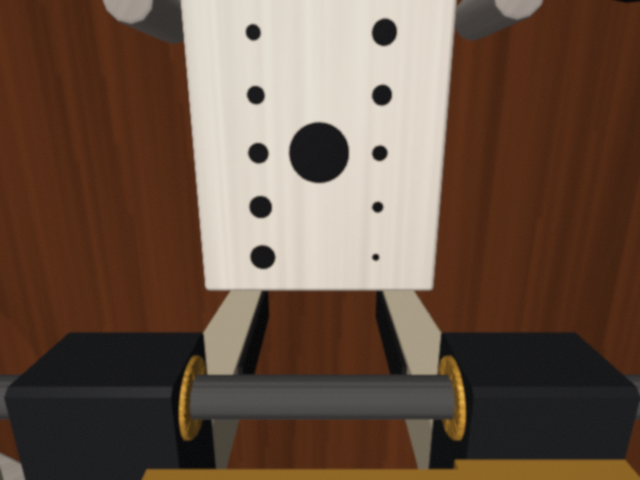

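The front is at the posts, which show at (130,5) and (520,5). The block is about 1.5 mm towards -x of centre, so I'll drift +1.5 mm in x while pushing.

```bash
python3 -m creep '[{"xyz":[0.001,0.02,0],"yaw":0,"gripper":50},{"xyz":[0.003,0.04,0],"yaw":0,"gripper":50},{"xyz":[0.005,0.06,0],"yaw":0,"gripper":50},{"xyz":[0.007,0.09,0],"yaw":0,"gripper":50},{"xyz":[0.009,0.12,0],"yaw":0,"gripper":50},{"xyz":[0.01,0.15,0],"yaw":0,"gripper":50},{"xyz":[0.01,0.17,0],"yaw":0,"gripper":50},{"xyz":[0.01,0.17,0],"yaw":0,"gripper":50}]'
python3 - <<'E'
from station import bot
from h import *
c=bot.read_camera("wrist");cv2.imwrite("pics/w12.png",c["frame"])
for b,r,P in blocks(c): print(b,np.round(r[0],1),np.round(r[1],1),r[2])
E
```

```text
time: 18.23
tcp_pos: [598.0, -75.9, -14.5]
tcp_rot: [3.141, -0.001, 1.571]
wrist_force: [0.5, -1.1, 0.6]
gripper_width: 46.6
(187, 0, 265, 288) [596.5 -14.6] [ 88.3 103.1] 0.09562801569700241
```

View pics/w12.png

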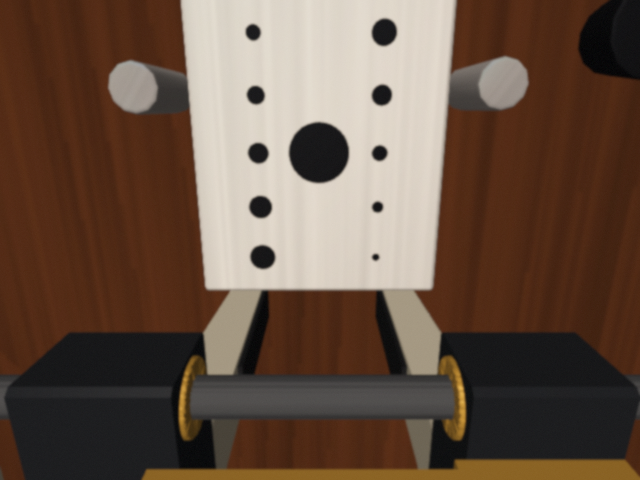

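The block is centred between the posts (post centres at columns 133 and 504, block centre at 319). Pushing on towards the stop.

```bash
python3 -m creep '[{"xyz":[0,0.03,0],"yaw":0,"gripper":50},{"xyz":[0,0.06,0],"yaw":0,"gripper":50},{"xyz":[0,0.09,0],"yaw":0,"gripper":50},{"xyz":[0,0.12,0],"yaw":0,"gripper":50},{"xyz":[0,0.15,0],"yaw":0,"gripper":50},{"xyz":[0,0.18,0],"yaw":0,"gripper":50},{"xyz":[0,0.21,0],"yaw":0,"gripper":50},{"xyz":[0,0.23,0],"yaw":0,"gripper":50},{"xyz":[0,0.25,0],"yaw":0,"gripper":50},{"xyz":[0,0.25,0],"yaw":0,"gripper":50}]'
python3 -m creep '[{"xyz":[0,0.01,0],"yaw":0,"gripper":50},{"xyz":[0,0.01,0],"yaw":0,"gripper":50}]'
python3 -m creep '[{"xyz":[0,0.01,0],"yaw":0,"gripper":50},{"xyz":[0,0.01,0],"yaw":0,"gripper":50}]'
```

```text
time: 19.52
tcp_pos: [597.8, -38.5, -14.6]
tcp_rot: [-3.142, -0.001, 1.571]
wrist_force: [0.2, -0.1, 1.5]
gripper_width: 46.6
time: 19.77
tcp_pos: [597.9, -37.5, -14.5]
tcp_rot: [-3.142, -0.0, 1.571]
wrist_force: [0.9, -2.6, 0.6]
gripper_width: 46.5
time: 20.02
tcp_pos: [597.9, -36.0, -14.5]
tcp_rot: [3.142, -0.0, 1.571]
wrist_force: [-0.7, -3.3, 1.1]
gripper_width: 46.4
```

```bash
for i in 1 2 ; do python3 -m creep '[{"xyz":[0,0.01,0],"yaw":0,"gripper":50},{"xyz":[0,0.01,0],"yaw":0,"gripper":50}]' | egrep 'tcp_pos|force'; done
```

```text
tcp_pos: [597.9, -34.4, -14.5]
wrist_force: [0.4, -3.1, 0.4]
tcp_pos: [598.2, -33.9, -14.5]
wrist_force: [-0.3, -6.5, -1.4]
```

```bash
python3 -m creep '[{"xyz":[0,0.01,0],"yaw":0,"gripper":50},{"xyz":[0,0.01,0],"yaw":0,"gripper":50}]' | egrep 'tcp_pos|force'
```

```text
tcp_pos: [598.5, -33.8, -14.5]
wrist_force: [-0.6, -10.1, -1.6]
```

The advance has stopped (0.1 mm for 1.5 mm commanded) and the force rose to 10 N, so the block is against the bar. Backing straight off, then rising clear.

```bash
python3 -m creep '[{"xyz":[0,-0.03,0],"yaw":0,"gripper":50},{"xyz":[0,-0.1,0],"yaw":0,"gripper":50},{"xyz":[0,-0.3,0],"yaw":0,"gripper":50},{"xyz":[0,-0.6,0],"yaw":0,"gripper":50},{"xyz":[0,-0.8,0.2],"yaw":0,"gripper":50},{"xyz":[0,-0.9,0.6],"yaw":0,"gripper":50},{"xyz":[0,-1,1],"yaw":0,"gripper":50},{"xyz":[0,-1,1],"yaw":0,"gripper":50},{"xyz":[0,-1,1],"yaw":0,"gripper":50}]'
python3 -m creep '[{"xyz":[-0.3,-0.6,0.4],"yaw":0,"gripper":50},{"xyz":[-0.6,-0.9,0.6],"yaw":0,"gripper":50},{"xyz":[-0.9,-1,0.6],"yaw":0,"gripper":50},{"xyz":[-0.9,-1,0.6],"yaw":0,"gripper":50},{"xyz":[-0.9,-1,0.6],"yaw":0,"gripper":50},{"xyz":[-0.9,-1,0.6],"yaw":0,"gripper":50}]'
python3 - <<'E'
from station import bot
from h import *
for n in("top","side"):
    c=bot.read_camera(n);cv2.imwrite(f"pics/{n}13.png",c["frame"])
    for b,r,P in blocks(c): print(n,b,np.round(r[0],1),np.round(r[1],1),round(r[2],2))
    if n=="side": cv2.imwrite("pics/crop13.png",cv2.resize(c["frame"][150:300,260:440],None,fx=4,fy=4,interpolation=cv2.INTER_CUBIC))
E
```

```text
time: 21.9
tcp_pos: [597.3, -181.1, 134.9]
tcp_rot: [-3.141, -0.001, 1.571]
wrist_force: [-0.4, 0.4, -1.5]
gripper_width: 46.7
time: 22.65
tcp_pos: [462.9, -330.2, 223.6]
tcp_rot: [-3.14, -0.003, 1.571]
wrist_force: [-0.1, 0.0, -0.7]
gripper_width: 46.4
top (105, 313, 75, 94) [341.  300.6] [141.2 116.9] 3.06
top (433, 259, 110, 108) [ 406.1 -261.5] [142.1 119.9] 54.55
top (277, 178, 64, 52) [597.1  30.7] [ 90.7 108. ] 0.17
side (221, 344, 124, 110) [ 405.7 -258.3] [142.9 118.9] 54.48
side (141, 158, 82, 44) [339.8 304.4] [143.8 118.1] 3.05
```

View pics/top13.png

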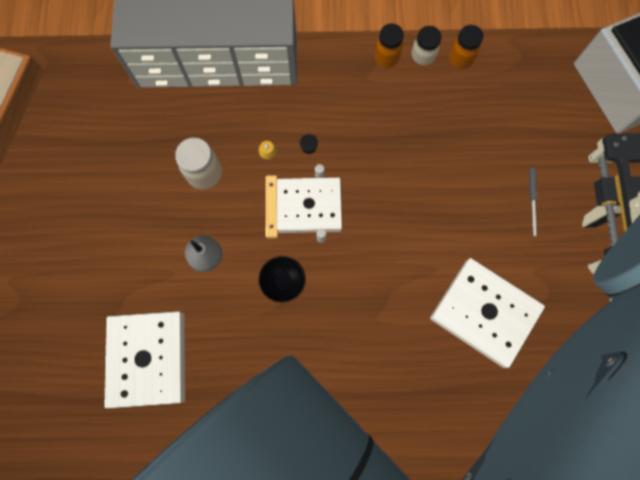

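View pics/crop13.png

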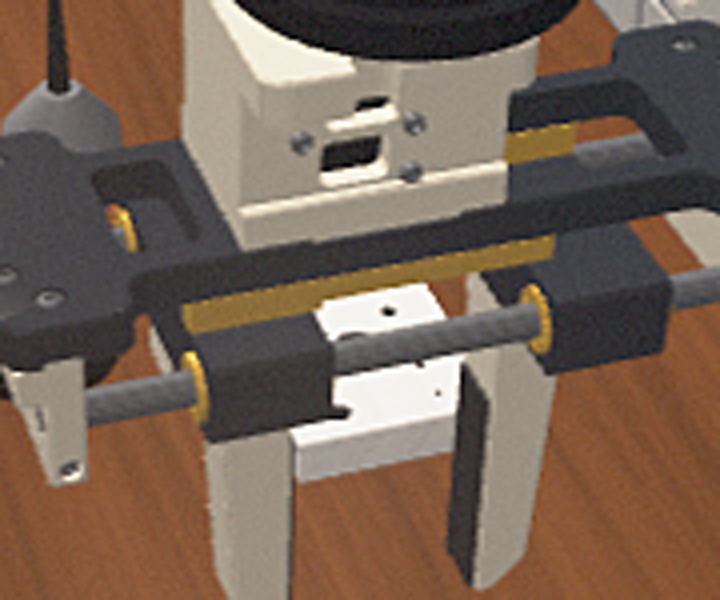

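```bash
python3 - <<'E'
from h import *
a=cv2.imread("pics/top0.png");b=cv2.imread("pics/top13.png")
d=cv2.absdiff(a,b).max(2)
for n,(u,v) in dict(jar=(198,163),cup=(266,149),loupe=(309,144),blower=(203,253),dish=(282,279),driver=(534,202)).items(): print(n,d[v-25:v+25,u-12:u+12].max())
cv2.imwrite("pics/crop14.png",cv2.resize(b[150:260,240:370],None,fx=5,fy=5,interpolation=cv2.INTER_CUBIC))
E
```

```text
jar 2
cup 3
loupe 4
blower 3
dish 7
driver 3
```

View pics/crop14.png

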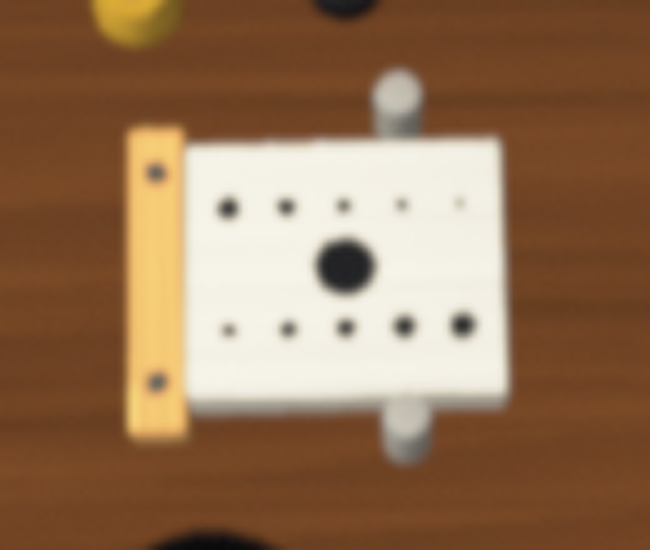

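The block lies flush against the bar along its whole leading edge (crop column 187), between the posts. The bystanders haven't moved, with pixel differences of 7 or less. Handing in.

```bash
python3 -c "
from station import bot
print(bot.hand_in())"
```

```text
the job is handed in; nothing more can be done
None
```

The small aluminium block now rests between the posts, against the stop bar, and I've handed the job in at about 23 s of the 72 s allowed. I squared and centred it with a two-finger push on its side. Then I pushed its rear end until it stopped against the bar at about 10 N, and moved the arm well clear.

**Last checks, from the top camera:**
- **Position:** the block's centre is at station x ≈ +20.5 mm (target +20), less than 1 mm off the centre line. It's square to within about 0.01 rad and flush with the bar.
- **Other things on the desk:** all six bystanders look unchanged from the start, and the two larger look-alike slabs measure in the same places.
- **Side camera:** this couldn't confirm the final position, because the gripper blocked its view of the block.

**Disagreements along the way:**
- **Finger height:** the real fingertips sit about 23–27 mm above the reported tool point. My first side push passed over the block without touching it, and I corrected for this using the depth images.
- **Camera offset:** the top and side cameras differed by 2–5 mm, so I compared positions within a single view.

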